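# Seat a laser module in its test bay and hold the spring gate arm wound to its stop

## Robot

A 6-joint arm with a two-finger parallel gripper is mounted at the origin on the work surface. World frame = base frame: x ahead of the robot, y to its left, z up, the work surface at z = 0. Lengths are in mm, angles in rad, forces in N, time in s.
With the tool pointing down it reaches from about 325 to 850 mm from the base axis. Payload 15.5 kg.
Tool frame: the origin (TCP) lies at the very end of the fingers, on their centre line; the grasp point (between the pads) lies 19 mm behind it (r.grip_point_offset is the z of the grasp point in the tool frame, in mm); z points along the fingers, y is the line along which they close (so a half turn about z gives the same grasp; the last joint's range is limited). The gripper opens to 91 mm and grips with 3 to 60 N. Pads are 32 mm wide; open, the fingers measure 118 mm over their backs; the gripper's body (76 mm by 178 mm) begins 60 mm behind the grasp point.
Start: joints at [1.246, 0.494, 1.345, -0, 1.302, -0.096], TCP at [141.751, 608.714, 213.915] pointing down, gripper open.
Joint ranges: [-2.91, 2.91], [-0.82, 2.16], [0.22, 2.67], [-1.22, 4.37], [0.12, 2.79], [-3.08, 3.08]. Speed limits (rad/s): [1.89, 1.89, 2.57, 3.01, 3.01, 3.01].

## Interface

Orientations are given as a unit quaternion [w, x, y, z].
In Python, from bench import r gives the robot as it stands.
- The arm moves only by the shell command python3 -m pendant 'ROWS' [FORCE]. ROWS is JSON, one flat list of numbers, 7 for each row, row after row: the opening, from 0 (shut) to 1 (fully open), then the shift along the tool's x, y, z each as a share of 0.15 m, from -1 to 1, then the turn, a rotation vector about the tool's x, y, z each as a share of 120 degrees, from -1 to 1. A call has 1 to 12 rows; each row is the pose to reach, as a shift and turn from the pose commanded when the call began, along the tool's axes at that moment; what a row does not reach only later rows make up. A row lasts 1/8 s, in which the tool goes at most 62.5 mm and 10.7 degrees, less where a joint would pass 70% of its speed; a pose out of reach is approached as far as the arm can. A call with a number of a shift or a turn outside -1 to 1 is refused whole. A call with a gripper value outside its range is refused whole. The fingers move at their own pace and stop on an object; FORCE is the grip in N (left out, the last holds). Time passes only in rows, so rows that repeat a pose let the fingers close. It gives the time, the measured TCP pose, the force, the opening and the grip force at its end, in the units of the state.
- r.sense(): the state, without advancing time (a new reading comes with each control period).
- r.capture(name): name is "scene" or "top" or "wrist"; returns a dict with "img" (400x640x3 uint8, blue, green, red), "intrinsics" (3x3 intrinsics, pixels), "dist" ([k1, k2, p1, p2, k3] as OpenCV has them; the pictures are not rectified), "R" (3x3) and "t" (3): a world point X has camera coordinates R X + t; the wrist camera has in their place "tool_from_camera" (4x4, takes a point from camera to tool coordinates, whose origin is the TCP and whose axes are the flange's). Camera axes: x right, y down, z forward; pixel columns grow to the right and rows downward; lengths in mm; the calibration is good to about 2 mm. A picture is of the moment at which its call begins: read the wrist's pose just before it. There is no depth.
- r.sign_off(): hands the job in; it is judged then, once.
Trained networks look in the newest picture that a camera, given by its name, has taken for a name from the list of things; names that differ only in an ending like _2 or _b are one class to them, and where a whole thing is asked for, a point or a joint stands for the part that bears it (a point fixed in the world has none). Each returns a list of dicts, best first, with "p" (0 to 1); they miss things now and then, are a little off and sometimes report something else, mostly with a low value. They report only what shows in the picture. A call takes as long as a camera call. They do not tell look-alikes from the thing itself.
- r.spot_in(target, camera): "uv" ([column, row] in pixels, amid what is visible of it).
The state is a dict: "time_s": time; "joints": joint angles; "joint_vel": joint speeds; "effort": joint torques, N m; "tool_pos": TCP position; "orientation": TCP orientation; "contact_force": force on the tool from outside, world axes, zero at the start; "moment": the same for the moment, N m; "width": opening from 0.0 (shut) to 1.0 (fully open); "gripper_force": force on a finger pad.
Only numpy, scipy, OpenCV 4.12 (cv2) and the standard library are available. Lean on these libraries where they do the work, as an engineer would, in place of code of your own. Each camera call takes 0.05 s, during which the arm holds its last target. There are 200 camera calls.

## Task

Push the aluminium laser module along the rollers, without lifting it, until it is fully home against the end wall of the bay. Only then swing the sprung arm across behind it, by its upright post, until the arm is at its stop, and finish holding it there with your fingers: it springs back if let go. Leave everything else on the bench where it is.

Things in the scene. Friction and masses are not known exactly. Their poses are not given: they have to be found in the camera images.
- station: Fixed station on a 260 x 420 mm aluminium base plate 6 mm thick. Origin on the bench top. A lane of 14 free-turning grey rollers runs along its +y axis, centred on x = 0, from y = -264 to +92 mm; roller tops 45 mm above the bench. Side rails guide the module: inner faces at x = +-49.5 mm, outer at +-59.5, tops 53 mm high. Open above.
- bay_end (a point): Middle of the face of the bay's end wall, at roller-top height: station x = 0, y = +100 mm, z = 45 mm. The end wall is 105 mm high. The bay's side cheeks stand outside the rails, x = +-59.5 to +-65.5 mm, from station y = -4 to +104 mm, 100 mm high.
- module: Laser module: aluminium box 90 (x) x 120 (y) x 40 (z) mm with a brass lid plate, about 0.6 kg, lying on the rollers, rolling very freely. Origin at the centre of its underside; y axis along the lane (within 2 degrees). Starts at station y = -170 to -100 mm; fully home its origin is at station y = +40 mm, its rear face at y = -20 mm, its top 85 mm above the bench.
- swing_arm (a joint): Angle of the sprung steel arm about its vertical pivot, rad. 0 = at rest, pointing along station -y beside the lane; grows counterclockwise seen from above; 1.571 = at its stop, pointing along station +x across the lane, its rubber pad 4 mm behind a module that is home. The spring pulls it back to 0: about 2 N at the post at rest, 5 N at the stop.
- swing_post (a point): Top centre of the upright round steel post by which the swing arm is moved: 16 mm diameter, free from 71 to 135 mm above the bench, 95 mm from the pivot axis. At rest at station x = -85, y = -130 mm; at the stop at x = +10, y = -35 mm.
- swing_pivot (a point): Point on the vertical pivot axis of the swing arm, 64 mm above the bench, at station x = -85, y = -35 mm; hub 30 mm diameter, top 93 mm high. The arm is a bar reaching 160 mm from here, 14 mm wide, 57 to 71 mm above the bench. The stop block it meets is at station x = +74.5, y = -20 mm, 76 mm high.
- spare_block: Bystander: loose brass block 35 x 55 x 20 mm on the far side of the station's base plate. Origin at centre of underside.
- tape_roll: Bystander: paper tape roll lying flat, 76 mm diameter, 24 mm high, past the open end of the lane. Origin at centre of underside.
- screwdriver: Bystander: black-handled screwdriver 170 mm long lying on the bench on the robot's side of the station.
- brass_block: Bystander: brass block 50 x 80 x 18 mm on the bench. Origin at centre of underside.
- dispenser: Bystander: white bottle 64 mm diameter, 130 mm tall, standing left of the station. Origin at centre of underside.
- parts_bin: Bystander: open red bin 150 x 110 x 60 mm on the right of the bench. Origin at centre of underside.
- dust_cap: Bystander: small black round cap, 38 mm diameter, 28 mm high, on the left of the bench. Origin at centre of underside.
Not all that is in view belongs to the job. What is meant by the module is not green or purple, and is the larger of those in its own colour.

How it is judged:
By the outcome, as a careful person would: the job done as asked, in the order asked, and still so for the second after the job is handed in, while the arm keeps its last pose, push and grip.
It also fails if it takes over 58 s, if anything falls off the work surface, if the arm or the gripper's body presses on something with over 40 N, if the wrist force passes 120 N, or if a joint passes its speed limit or range.

## Working session

There is one attempt and no reset: what is moved stays moved. The work goes in short steps, Python scripts to look and compute and a shell command to move; the robot and the scene stay as the last step left them, time stands still between calls to the robot, and variables do not carry over. Pictures are saved under pics/ and viewed, at most 10 in all, crops included, and the job is handed in when it is done.

```bash
mkdir -p pics; ls; python3 - <<'E'
from bench import r
import cv2,json
s=r.sense();print(s['time_s'],s['tool_pos'],s['orientation'],s['contact_force'],s['width'])
for c in("scene","top"):
    d=r.capture(c);cv2.imwrite(f'pics/{c}1.png',d['img'])
    for n in("module","swing_post","swing_pivot","station","swing_arm","bay_end"):
        try:print(c,n,[(x['uv'],round(x['p'],2)) for x in r.spot_in(n,c)][:4])
        except Exception as e:print(c,n,e)
E
```

```text
pics
0.0 [141.61721765 608.37280419 213.34359005] [-1.26399562e-04  1.14127888e-01  9.93465890e-01 -5.77973618e-04] [0.00481923 0.38353288 0.09401732] 0.9998156154034447
scene module [([234.2, 323.4], 0.67), ([314.9, 231.2], 0.66), ([161.8, 228.6], 0.61), ([212.1, 200.1], 0.59)]
scene swing_post [([304.4, 204.1], 0.79)]
scene swing_pivot [([305.4, 204.2], 0.8)]
scene station [([332.0, 244.1], 0.73), ([302.5, 207.3], 0.53)]
scene swing_arm [([166.7, 277.9], 0.61), ([302.7, 206.9], 0.57)]
scene bay_end [([335.1, 242.1], 0.7)]
top module [([385.9, 285.5], 0.76), ([434.9, 284.1], 0.74), ([323.4, 199.3], 0.73), ([279.7, 234.7], 0.54)]
top swing_post [([321.3, 221.8], 0.71)]
top swing_pivot [([318.1, 221.6], 0.68)]
top station [([307.7, 194.8], 0.9)]
top swing_arm [([317.1, 225.3], 0.54)]
top bay_end [([306.9, 195.5], 0.59), ([392.7, 210.0], 0.33)]
```

View pics/scene1.png

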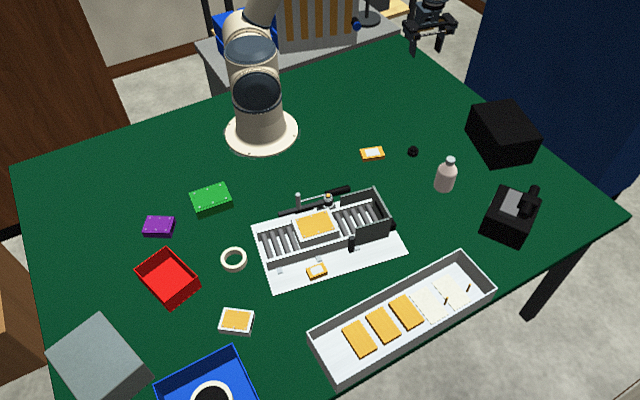

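View pics/top1.png

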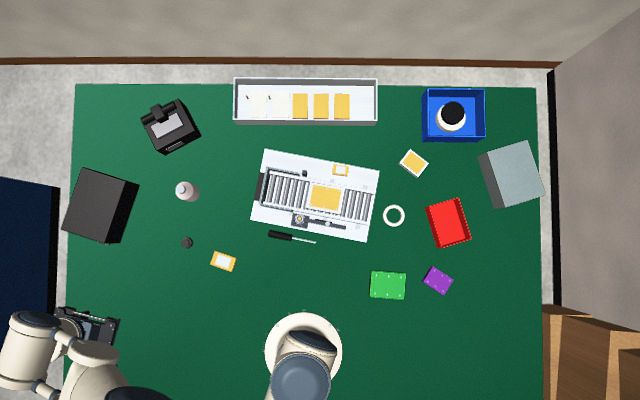

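Top view: the module candidates are the gold-lidded box on the rollers (325,197), the green box (388,285), the purple box (438,280), and small gold/white blocks at (340,170), (413,162) and (223,261). The one on the rollers fits: it is neither green nor purple, and is the largest of its colour. The lane's end wall is at the left (260,187), with the swing post and pivot on the robot's side (321,222)/(300,219). I'll confirm in a crop.

```bash
python3 - <<'E'
import cv2
a=cv2.imread('pics/top1.png')[140:250,240:390];b=cv2.imread('pics/scene1.png')[175:300,240:415]
a=cv2.resize(a,None,fx=5,fy=5,interpolation=cv2.INTER_CUBIC);cv2.imwrite('pics/topc.png',a)
b=cv2.resize(b,None,fx=4.5,fy=4.5,interpolation=cv2.INTER_CUBIC);cv2.imwrite('pics/scenec.png',b)
E
```

```text
(no output)
```

View pics/topc.png

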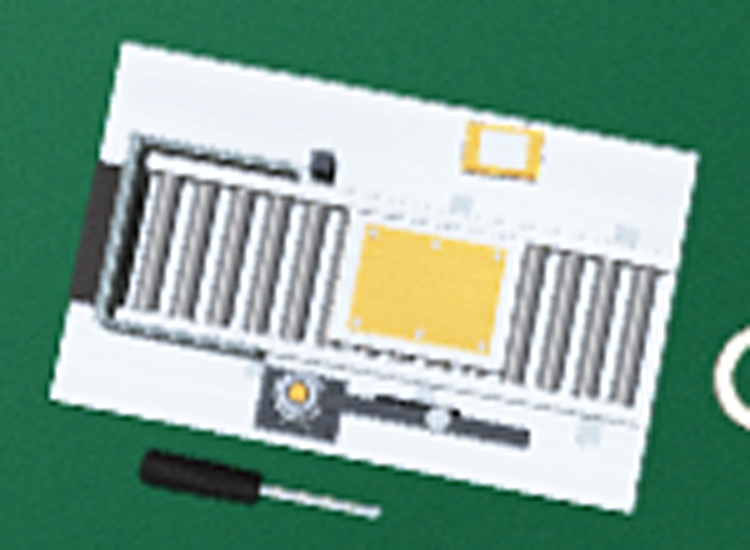

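View pics/scenec.png

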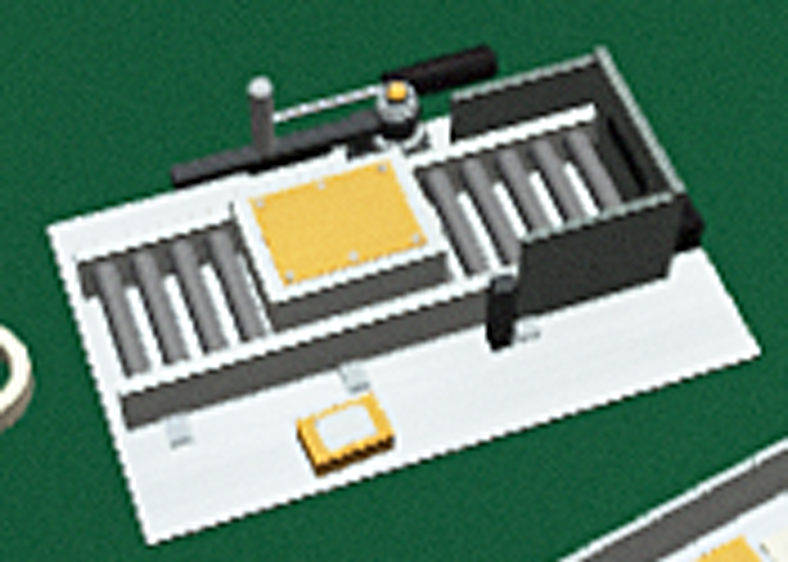

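The crop confirms that the large gold-lidded aluminium box on the rollers is the module (topc lid centre 427,288). It also shows the pivot (298,393), post top (438,418) and stop (322,165).

```bash
cat > h.py <<'E'
from bench import r
import numpy as np,cv2
from scipy.spatial.transform import Rotation as Ro
from scipy.optimize import least_squares
def proj(d,P):
    return cv2.projectPoints(np.array(P,float).reshape(-1,3),cv2.Rodrigues(np.array(d['R'],float))[0],np.array(d['t'],float),np.array(d['intrinsics'],float),np.array(d['dist'],float))[0][:,0]
def plane(d,uv,z):
    n=cv2.undistortPoints(np.array([[uv]],float),np.array(d['intrinsics'],float),np.array(d['dist'],float))[0,0]
    R=np.array(d['R']);t=np.array(d['t']).ravel();o=-R.T@t;v=R.T@np.array([*n,1]);return o+v*(z-o[2])/v[2]
E
python3 - <<'E'
from h import *
T=r.capture("top");S=r.capture("scene")
t=lambda u,v:((u+.5)/5+239.5,(v+.5)/5+139.5)
s=lambda u,v:((u+.5)/4.5+239.5,(v+.5)/4.5+174.5)
piv,post,stop=(-85,-35,97),(-85,-130,135),(74.5,-20,76)
O=[(T,piv,t(298,393)),(T,post,t(438,416)),(T,stop,t(322,163)),(S,piv,s(398,90)),(S,post,s(260,84)),(S,stop,s(503,283))]
pl=[((130,210),t(122,42)),((130,-210),t(697,153)),((-130,-210),t(632,513)),((-130,210),t(50,402))]
ps=[((-130,-210),s(50,228)),((130,-210),s(150,545)),((130,210),s(760,352))]
def W(p,q):
    c,s_=np.cos(p[2]),np.sin(p[2]);return [p[0]+c*q[0]-s_*q[1],p[1]+s_*q[0]+c*q[1],q[2]]
def f(p):
    e=[proj(d,W(p,q))[0]-uv for d,q,uv in O]
    e+=[proj(d,W(p,(q[0],q[1]+p[3],6)))[0]-uv for d,L in((T,pl),(S,ps)) for q,uv in L]
    return np.ravel(e)
R=least_squares(f,[500,0,0,-80],x_scale=[100,100,.1,100],loss='soft_l1')
p=R.x;print(p,np.round(f(p).reshape(-1,2),1).tolist())
c,s_=np.cos(p[2]),np.sin(p[2])
for d,uv in((T,t(427,288)),(S,s(338,222))):
    w=plane(d,uv,86);q=w[:2]-p[:2];print('module w',w,'st',c*q[0]+s_*q[1],-s_*q[0]+c*q[1])
E
```

```text
[ 5.55464893e+02  3.34571206e+01 -1.79798309e-01 -6.92874634e+01] [[0.2, -2.1], [0.5, -1.8], [0.1, -2.6], [-0.0, 0.6], [0.2, 1.9], [0.8, 0.9], [-0.6, 1.2], [-0.3, 0.6], [-0.2, 0.3], [-0.4, 0.5], [-1.0, -1.1], [-0.5, -1.7], [-0.4, -1.6]]
module w [530.45127043 -71.09919335  86.        ] st -5.912472687450887 -107.3440578089217
module w [532.76686445 -70.30296004  86.        ] st -3.776597864655308 -106.14655964203774
```

```bash
python3 - <<'E'
from h import *
T=r.capture("top");S=r.capture("scene")
t=lambda u,v:((u+.5)/5+239.5,(v+.5)/5+139.5)
s=lambda u,v:((u+.5)/4.5+239.5,(v+.5)/4.5+174.5)
piv,post,stop=(-85,-35,97),(-85,-130,135),(74.5,-20,76)
O=[(T,piv,t(298,393)),(T,post,t(438,416)),(T,stop,t(322,163)),(S,piv,s(398,90)),(S,post,s(260,84)),(S,stop,s(503,283))]
pl=[((130,210),t(122,42)),((130,-210),t(697,153)),((-130,-210),t(632,513)),((-130,210),t(50,402))]
ps=[((-130,-210),s(50,228)),((130,-210),s(150,545)),((130,210),s(760,352))]
def W(p,q):
    c,s_=np.cos(p[2]),np.sin(p[2]);return [p[0]+c*q[0]-s_*q[1],p[1]+s_*q[0]+c*q[1],q[2]]
def f(p):
    e=[proj(d,W(p,q))[0]-uv for d,q,uv in O]
    e+=[proj(d,W(p,(q[0]+p[4],q[1]+p[3],6)))[0]-uv for d,L in((T,pl),(S,ps)) for q,uv in L]
    return np.ravel(e)
R=least_squares(f,[500,0,0,-80,0],x_scale=[100,100,.1,100,10],loss='soft_l1')
p=R.x;print(p,np.round(f(p).reshape(-1,2),1).tolist())
c,s_=np.cos(p[2]),np.sin(p[2])
for d,uv in((T,t(427,288)),(S,s(338,222))):
    w=plane(d,uv,86);q=w[:2]-p[:2];print('module w',w,'st',c*q[0]+s_*q[1],-s_*q[0]+c*q[1])
for n,q in dict(piv=piv,post=post,postend=(10,-35,135),rear=(0,-167,60),home_rear=(0,-20,60)).items():print(n,np.round(W(p,q)))
st=r.sense();print(Ro.from_quat(st['orientation'],scalar_first=True).as_matrix().round(3).tolist())
w=r.capture("wrist");print(np.round(w['tool_from_camera'],2).tolist())
E
```

```text
[ 5.49896053e+02  3.46393717e+01 -1.82483112e-01 -6.96734782e+01
  9.87498919e+00] [[-0.2, -0.4], [0.1, 0.0], [-0.2, -0.9], [-0.5, -0.8], [-0.3, 0.4], [-0.0, -0.7], [-0.2, -0.0], [0.1, -0.3], [-0.1, -0.6], [-0.2, -0.8], [-0.7, -0.3], [-0.4, -0.6], [0.1, -0.3]]
module w [530.45127043 -71.09919335  86.        ] st 0.06666716911414028 -107.51157721152825
module w [532.76686445 -70.30296004  86.        ] st 2.199319251201455 -106.3083489642239
piv [460.  16.  97.]
post [443. -78. 135.]
postend [553.  -2. 135.]
rear [ 520. -130.   60.]
home_rear [546.  15.  60.]
[[-0.974, 0.227, -0.0], [0.227, 0.974, -0.0], [-0.0, -0.0, -1.0]]
[[0.0, -0.97, -0.25, 68.12], [1.0, 0.0, 0.0, -0.39], [-0.0, -0.25, 0.97, -171.05], [0.0, 0.0, 0.0, 1.0]]
```

```bash
cat >> h.py <<'E'
ST=np.array([549.9,34.64]);YAW=-.1825
Z=lambda a:Ro.from_euler('z',a)
def now():
    s=r.sense();p=np.array(s['tool_pos']);q=Z(-YAW).apply(p-[*ST,0]);R=Ro.from_quat(s['orientation'],scalar_first=True)
    m=R.as_matrix();psi=np.arctan2(-m[0,1],m[1,1])-YAW
    print('t',round(s['time_s'],2),'st',q.round(1),'psi',round(np.degrees(psi),1),'F',np.round(Z(-YAW).apply(s['contact_force']),1),'w',round(s['width'],3),'gf',round(s['gripper_force'],1),'q6',round(s['joints'][5],2))
    return p,R
def to(x,y,z,psi=0):
    p,R=now();T=Z(YAW).apply([x,y,z])+[*ST,0]
    Rt=Z(YAW+np.radians(psi))*Ro.from_matrix([[-1,0,0],[0,1,0],[0,0,-1]])
    print('shares',(R.inv().apply(T-p)/150).round(3),((R.inv()*Rt).as_rotvec(degrees=True)/120).round(3))
E
python3 -m pendant '[0,-0.12,-0.15,0,0,0,-0.01, 0,-0.24,-0.3,0,0,0,-0.022, 0,-0.36,-0.45,0,0,0,-0.022, 0,-0.48,-0.6,0,0,0,-0.022, 0,-0.6,-0.75,0,0,0,-0.022, 0,-0.72,-0.89,0,0,0,-0.022]' 20
python3 -c "
from h import *
to(0,-205,213)"
```

```text
time_s: 1.7
tool_pos: [217.0, 453.4, 214.0]
orientation: [0.0, 0.091, 0.996, 0.0]
contact_force: [-0.2, 0.7, 0.4]
width: 0.37
gripper_force: 0.0
t 1.7 st [-403.4  351.4  214. ] psi -0.0 F [-0.3  0.7  0.4] w 0.37 gf 0.0 q6 -0.38
shares [-2.69  -3.709  0.006] [ 0.  0. -0.]
```

```bash
python3 -m pendant '[0,-0.13,-0.18,0,0,0,0, 0,-0.27,-0.37,0,0,0,0, 0,-0.4,-0.55,0,0,0,0, 0,-0.54,-0.74,0,0,0,0, 0,-0.67,-0.92,0,0,0,0]' >/dev/null
python3 -m pendant '[0,-0.13,-0.18,0,0,0,0, 0,-0.27,-0.37,0,0,0,0, 0,-0.4,-0.55,0,0,0,0, 0,-0.54,-0.74,0,0,0,0, 0,-0.67,-0.92,0,0,0,0]' >/dev/null
python3 -m pendant '[0,-0.13,-0.18,0,0,0,0, 0,-0.27,-0.37,0,0,0,0, 0,-0.4,-0.55,0,0,0,0, 0,-0.54,-0.74,0,0,0,0, 0,-0.67,-0.92,0,0,0,0]' >/dev/null
python3 -m pendant '[0,-0.13,-0.18,0,0,0,0, 0,-0.27,-0.37,0,0,0,0, 0,-0.4,-0.55,0,0,0,0, 0,-0.54,-0.74,0,0,0,0, 0,-0.67,-0.92,0,0,0,0, 0,-0.67,-0.92,0,0,0,0]'
python3 - <<'E'
from h import *
to(0,-205,62)
w=r.capture("wrist");cv2.imwrite('pics/w1.png',w['img'])
E
```

```text
time_s: 4.32
tool_pos: [512.5, -163.5, 213.8]
orientation: [0.0, 0.092, 0.996, -0.0]
contact_force: [0.1, 0.4, -0.2]
width: 0.004
gripper_force: 0.0
t 4.33 st [  -0.8 -201.6  213.8] psi -0.1 F [ 0.1  0.4 -0.2] w 0.004 gf 0.0 q6 -1.81
shares [-0.005 -0.022  1.012] [-0.     0.    -0.001]
```

View pics/w1.png

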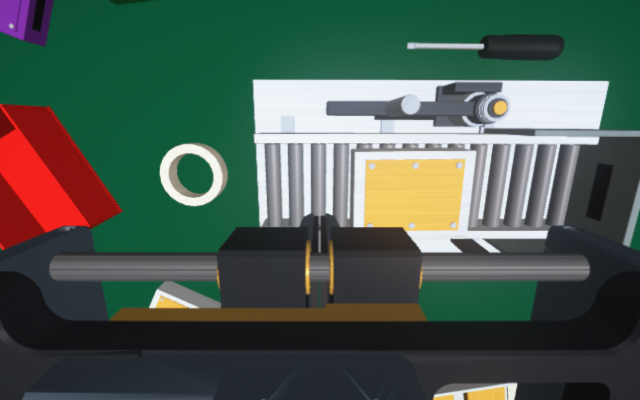

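The wrist view shows the module lid with its rear-left corner at about (353,152), the post top at (409,103), the pivot top at (501,107), and my closed fingertips behind the module at (320,220). I'll check the fit with these.

```bash
python3 - <<'E'
from h import *
s=r.sense();w=r.capture("wrist")
M=np.eye(4);M[:3,:3]=Ro.from_quat(s['orientation'],scalar_first=True).as_matrix();M[:3,3]=s['tool_pos']
C=np.linalg.inv(M@np.array(w['tool_from_camera']));d=dict(w,R=C[:3,:3],t=C[:3,3])
for n,uv,z in(('post',(410,103),135),('piv',(501,107),97),('modRL',(353,152),85),('modFL',(475,150),85)):
    print(n,Z(-YAW).apply(plane(d,uv,z)-[*ST,0]).round(1))
E
```

```text
post [ -84.7 -129.3  135. ]
piv [-83.7 -35.2  97. ]
modRL [ -41.9 -167.6   85. ]
modFL [-43.8 -48.1  85. ]
```

```bash
python3 -m pendant '[0,0,-0.02,0.2,0,0,0, 0,0,-0.02,0.4,0,0,0, 0,0,-0.02,0.6,0,0,0, 0,0,-0.02,0.8,0,0,0, 0,0,-0.02,1,0,0,0, 0,0,-0.02,1,0,0,0]' >/dev/null
python3 -c "
from h import *
to(0,-34,62)"
python3 -m pendant '[0,0,0.05,0,0,0,0, 0,0,0.1,0,0,0,0, 0,0,0.14,0,0,0,0, 0,0,0.18,0,0,0,0, 0,0,0.22,0,0,0,0, 0,0,0.26,0,0,0,0, 0,0,0.31,0,0,0,0, 0,0,0.36,0,0,0,0, 0,0,0.42,0,0,0,0, 0,0,0.48,0,0,0,0, 0,0,0.54,0,0,0,0, 0,0,0.6,0,0,0,0]' >/dev/null
python3 - <<'E'
from h import *
to(0,-34,62)
T=r.capture("top")
print([(Z(-YAW).apply(plane(T,x['uv'],80)-[*ST,0]).round(0),round(x['p'],2)) for x in r.spot_in('module','top')][:4])
E
```

```text
t 5.17 st [  -3.7 -201.9   62.7] psi 0.0 F [-0.   0.1 -0.1] w 0.006 gf 0.0 q6 -1.81
shares [-0.025  1.119  0.006] [ 0.    -0.002  0.   ]
t 6.67 st [  -1.9 -112.4   63.9] psi -0.0 F [ 0.7 -0.8  0.6] w 0.006 gf 0.5 q6 -1.64
shares [-0.013  0.522  0.013] [-0.  0. -0.]
[(array([-15.,   3.,  80.]), 0.87), (array([ 174., -380.,   80.]), 0.8), (array([-209., -524.,   80.]), 0.72), (array([-250., -372.,   80.]), 0.61)]
```

```bash
python3 -m pendant '[0,0,0.03,0,0,0,0, 0,0,0.06,0,0,0,0, 0,0,0.1,0,0,0,0, 0,0,0.14,0,0,0,0, 0,0,0.18,0,0,0,0, 0,0,0.22,0,0,0,0, 0,0,0.26,0,0,0,0, 0,0,0.3,0,0,0,0, 0,0,0.34,0,0,0,0, 0,0,0.37,0,0,0,0, 0,0,0.4,0,0,0,0, 0,0,0.42,0,0,0,0]' >/dev/null
python3 -c "
from h import *
to(0,-34,62)"
python3 -m pendant '[0,0,0.02,0,0,0,0, 0,0,0.04,0,0,0,0, 0,0,0.06,0,0,0,0, 0,0,0.08,0,0,0,0, 0,0,0.09,0,0,0,0, 0,0,0.1,0,0,0,0, 0,0,0.1,0,0,0,0]' >/dev/null
python3 - <<'E'
from h import *
to(0,-34,62)
E
```

```text
t 8.28 st [ -1.9 -49.7  63.9] psi -0.0 F [ 0.3 -1.   0.3] w 0.008 gf 0.3 q6 -1.52
shares [-0.013  0.105  0.013] [-0.  0. -0.]
t 9.15 st [ -2.  -34.9  63.9] psi -0.0 F [ 0.1 -0.3  0.3] w 0.008 gf 0.0 q6 -1.5
shares [-0.013  0.006  0.013] [ 0. -0. -0.]
```

```bash
python3 -m pendant '[0,0,0.005,0,0,0,0, 0,0,0.01,0,0,0,0, 0,0,0.015,0,0,0,0, 0,0,0.015,0,0,0,0]' | sed -n 2,4p
python3 -m pendant '[0,0,0.005,0,0,0,0, 0,0,0.01,0,0,0,0, 0,0,0.01,0,0,0,0]' | sed -n 2,4p
python3 - <<'E'
from h import *
now()
s=r.sense();d=r.capture("wrist");cv2.imwrite('pics/w2.png',d['img'])
E
```

```text
tool_pos: [542.0, 2.9, 63.9]
orientation: [-0.0, 0.091, 0.996, 0.0]
contact_force: [0.0, 0.6, -0.5]
tool_pos: [542.3, 4.3, 63.9]
orientation: [-0.0, 0.091, 0.996, -0.0]
contact_force: [-0.5, -1.0, -0.2]
t 10.03 st [ -1.9 -31.2  63.9] psi -0.0 F [-0.3 -1.  -0.2] w 0.008 gf 0.7 q6 -1.49
```

View pics/w2.png

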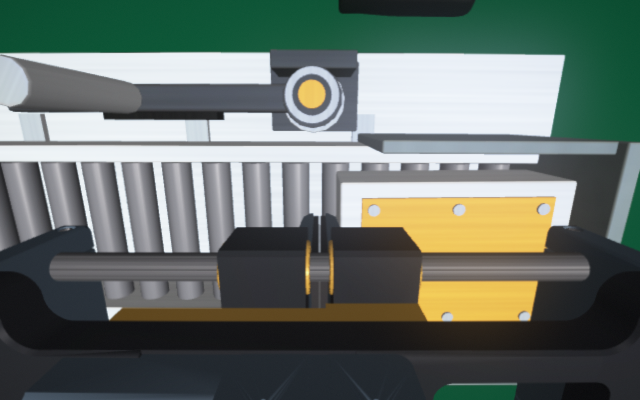

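The wrist view shows the module's lid with its rear-left corner at (338,175) and front-left corner at (575,182); the fingers are just behind it at (320,225). I'll keep pressing until the force rises.

```bash
python3 - <<'E'
from h import *
s=r.sense();w=r.capture("wrist")
M=np.eye(4);M[:3,:3]=Ro.from_quat(s['orientation'],scalar_first=True).as_matrix();M[:3,3]=s['tool_pos']
C=np.linalg.inv(M@np.array(w['tool_from_camera']));d=dict(w,R=C[:3,:3],t=C[:3,3])
for n,uv in(('RL',(339,181)),('FL',(574,182)),('RL back',(337,172))):
    print(n,Z(-YAW).apply(plane(d,uv,85)-[*ST,0]).round(1))
E
python3 -m pendant '[0,0,0.01,0,0,0,0, 0,0,0.02,0,0,0,0, 0,0,0.02,0,0,0,0]' | grep -E "force|pos"
python3 -m pendant '[0,0,0.01,0,0,0,0, 0,0,0.02,0,0,0,0, 0,0,0.02,0,0,0,0]' | grep -E "force|pos"
```

```text
RL [-41.6 -21.6  85. ]
FL [-41.2  97.1  85. ]
RL back [-46.2 -22.7  85. ]
tool_pos: [541.3, 5.3, 63.8]
contact_force: [-10.6, -24.7, 6.4]
gripper_force: 13.3
tool_pos: [541.1, 5.6, 63.8]
contact_force: [-15.9, -54.4, 10.8]
gripper_force: 28.3
```

```bash
python3 -m pendant '[0,0,-0.01,0,0,0,0, 0,0,-0.02,0,0,0,0, 0,0,-0.027,0,0,0,0, 0,0,-0.032,0,0,0,0, 0,0,-0.036,0,0,0,0, 0,0,-0.04,0,0,0,0]' | grep -E "force|pos"
python3 -m pendant '[0,0,-0.05,0,0,0,0, 0,0,-0.1,-0.1,0,0,0, 0,0,-0.13,-0.3,0,0,0, 0,0,-0.16,-0.5,0,0,0, 0,0,-0.2,-0.7,0,0,0, 0,0,-0.3,-0.85,0,0,0, 0,0,-0.3,-0.85,0,0,0]' >/dev/null
python3 - <<'E'
from h import *
to(-84.5,-129.5,190,-90)
T=r.capture("wrist");cv2.imwrite('pics/w3.png',T['img'])
E
```

```text
tool_pos: [542.7, 4.4, 64.0]
contact_force: [0.2, 0.1, 0.2]
gripper_force: 0.0
t 12.5 st [ -0.9 -77.3 193.8] psi -0.1 F [ 0.3 -0.7 -0.7] w 0.005 gf 0.0 q6 -1.57
shares [ 0.557 -0.349  0.023] [0.001 0.002 0.749]
```

View pics/w3.png

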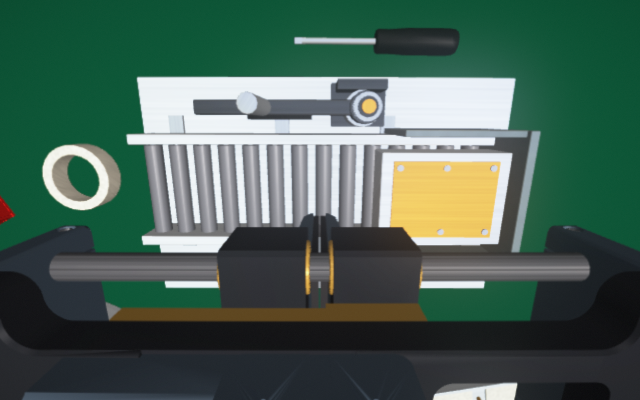

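The wrist view shows the module at the end wall (left corners at about (378,150) and (510,153)) and the arm still at rest, with the post top at (253,104). I'll measure the module, and move over the post while turning 90° and opening.

```bash
python3 - <<'E'
from h import *
s=r.sense();w=r.capture("wrist")
M=np.eye(4);M[:3,:3]=Ro.from_quat(s['orientation'],scalar_first=True).as_matrix();M[:3,3]=s['tool_pos']
C=np.linalg.inv(M@np.array(w['tool_from_camera']));d=dict(w,R=C[:3,:3],t=C[:3,3])
for n,uv,z in(('RL',(378,150),85),('FL',(510,153),85),('FR',(497,243),85),('RR',(383,241),85),('post',(254,103),135)):
    print(n,Z(-YAW).apply(plane(d,uv,z)-[*ST,0]).round(1))
E
python3 -m pendant '[0.7,0.05,-0.03,0,0,0,0.08, 0.7,0.12,-0.07,0,0,0,0.16, 0.7,0.2,-0.12,0,0,0,0.25, 0.7,0.27,-0.16,0,0,0,0.33, 0.7,0.34,-0.2,0,0,0,0.415, 0.7,0.4,-0.25,0,0,0,0.5, 0.7,0.46,-0.29,0,0,0,0.585, 0.7,0.51,-0.32,0,0,0,0.67, 0.7,0.55,-0.34,0,0,0,0.749, 0.7,0.557,-0.349,0.02,0,0,0.749, 0.7,0.557,-0.349,0.02,0,0,0.749]' >/dev/null
python3 -c "
from h import *
to(-84.5,-129.5,97,-90)"
```

```text
RL [-45.2 -23.5  85. ]
FL [-42.5  97.3  85. ]
FR [45.5 98.1 85. ]
RR [ 43.2 -14.4  85. ]
post [ -83.1 -123.7  135. ]
t 13.97 st [ -85.7 -128.4  187.9] psi -89.7 F [ 1.2  0.1 -1. ] w 0.7 gf 0.0 q6 -0.13
shares [-0.007  0.009  0.606] [-0.    -0.     0.003]
```

```bash
python3 -m pendant '[0.7,-0.007,0.009,0.15,0,0,0, 0.7,-0.007,0.009,0.3,0,0,0, 0.7,-0.007,0.009,0.45,0,0,0, 0.7,-0.007,0.009,0.6,0,0,0, 0.7,-0.007,0.009,0.606,0,0,0]' 30 | grep -E force
python3 -m pendant '[0.4,0,0,0,0,0,0, 0.3,0,0,0,0,0,0, 0.2,0,0,0,0,0,0, 0,0,0,0,0,0,0, 0,0,0,0,0,0,0, 0,0,0,0,0,0,0, 0,0,0,0,0,0,0]' 30 | grep -E force
python3 - <<'E'
from h import *
p,R=now()
# rows: rotate grip about pivot by a (tool z down => -a about tool z)
piv=np.array([-85,-35.]);q=Z(-YAW).apply(p-[*ST,0])
for a in list(range(10,91,10))+[91,92]:
    v=Z(np.radians(a)).apply([*(q[:2]-piv),0])[:2]+piv
    D=Z(YAW).apply([*(v-q[:2]),0]);print(a,(R.inv().apply(D)/150).round(3)[:2],round(-a/120,3))
E
```

```text
contact_force: [0.9, -0.6, 0.0]
gripper_force: 0.0
contact_force: [2.6, -0.5, 1.8]
gripper_force: 30.0
t 15.47 st [ -83.7 -129.6   97.6] psi -89.9 F [ 2.7 -0.   1.8] w 0.165 gf 30.0 q6 -0.13
10 [0.011 0.109] -0.083
20 [0.041 0.215] -0.167
30 [0.088 0.314] -0.25
40 [0.152 0.404] -0.333
50 [0.231 0.481] -0.417
60 [0.322 0.543] -0.5
70 [0.422 0.588] -0.583
80 [0.528 0.615] -0.667
90 [0.638 0.624] -0.75
91 [0.649 0.623] -0.758
92 [0.66  0.623] -0.767
```

```bash
python3 - <<'E'
from h import *
w=r.capture("wrist");cv2.imwrite('pics/w4.png',w['img'])
E
```

```text
(no output)
```

View pics/w4.png

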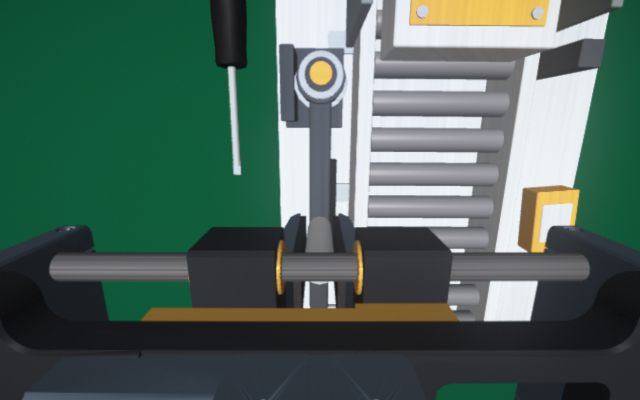

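The wrist view shows the post held between the fingers (320,235), the pivot at (320,73), and the module's rear face at the top (top edge v≈28, bottom edge about v≈55). I'll measure the rear face relative to the pivot.

```bash
python3 - <<'E'
from h import *
s=r.sense();w=r.capture("wrist");g=cv2.cvtColor(w['img'],cv2.COLOR_BGR2GRAY)
print(g[15:80,450].tolist());print(g[15:80,540].tolist())
M=np.eye(4);M[:3,:3]=Ro.from_quat(s['orientation'],scalar_first=True).as_matrix();M[:3,3]=s['tool_pos']
C=np.linalg.inv(M@np.array(w['tool_from_camera']));d=dict(w,R=C[:3,:3],t=C[:3,3])
for uv,z in(((320,73),97),((450,28),85),((540,28),85),((450,58),45),((540,58),45)):
    print(uv,Z(-YAW).apply(plane(d,uv,z)-[*ST,0]).round(1))
E
```

```text
[197, 197, 197, 197, 198, 198, 198, 198, 198, 193, 163, 231, 235, 236, 236, 235, 236, 236, 236, 236, 236, 236, 236, 236, 236, 236, 236, 236, 236, 233, 221, 191, 152, 110, 102, 101, 101, 101, 102, 103, 102, 103, 104, 104, 104, 107, 135, 162, 159, 153, 148, 143, 138, 134, 130, 126, 120, 115, 108, 101, 93, 85, 79, 95, 193]
[206, 207, 208, 203, 199, 198, 199, 199, 199, 196, 182, 186, 226, 237, 238, 239, 239, 239, 239, 239, 239, 239, 238, 238, 237, 237, 237, 237, 237, 236, 235, 223, 196, 151, 113, 101, 101, 116, 147, 125, 113, 102, 95, 84, 80, 70, 68, 66, 67, 67, 66, 67, 67, 66, 66, 67, 67, 67, 67, 67, 65, 65, 65, 86, 162]
(320, 73) [-82.7 -35.8  97. ]
(450, 28) [-11.5 -10.6  85. ]
(540, 28) [ 38.2 -10.1  85. ]
(450, 58) [  6.1 -18.1  45. ]
(540, 58) [ 68.  -17.6  45. ]
```

```bash
python3 -m pendant '[0,0.003,0.055,0,0,0,-0.042, 0,0.011,0.109,0,0,0,-0.083, 0,0.041,0.215,0,0,0,-0.167, 0,0.088,0.314,0,0,0,-0.25, 0,0.152,0.404,0,0,0,-0.333, 0,0.231,0.481,0,0,0,-0.417, 0,0.322,0.543,0,0,0,-0.5, 0,0.422,0.588,0,0,0,-0.583, 0,0.475,0.603,0,0,0,-0.625, 0,0.528,0.615,0,0,0,-0.667, 0,0.582,0.621,0,0,0,-0.708, 0,0.582,0.621,0,0,0,-0.708]' 30
python3 -c "
from h import *
to(10,-35,97.6,0)"
```

```text
time_s: 17.08
tool_pos: [553.3, -9.1, 97.8]
orientation: [0.002, 0.133, 0.991, -0.001]
contact_force: [13.3, -9.6, -6.4]
width: 0.168
gripper_force: 30.0
t 17.07 st [ 11.3 -42.4  97.8] psi -4.8 F [14.8 -7.  -6.4] w 0.168 gf 30.0 q6 -1.43
shares [0.013 0.048 0.001] [-0.     0.002 -0.04 ]
```

```bash
python3 -m pendant '[0,-0.003,0.015,0,0,0,-0.015, 0,-0.005,0.03,0,0,0,-0.03, 0,-0.005,0.045,0,0,0,-0.04, 0,-0.005,0.045,0,0,0,-0.04]' 30 >/dev/null
python3 -c "
from h import *
to(10,-35,97.6,0)"
python3 -m pendant '[0,0,0.007,0,0,0,0, 0,0,0.014,0,0,0,0, 0,0,0.014,0,0,0,0]' 30 >/dev/null
python3 -c "
from h import *
to(10,-35,97.6,0)"
```

```text
t 17.57 st [ 11.7 -35.9  97.7] psi -0.1 F [ 8.8 -3.8 -2.5] w 0.168 gf 30.0 q6 -1.5
shares [0.011 0.006 0.001] [-0.     0.001 -0.001]
t 17.95 st [ 11.7 -34.6  97.7] psi -0.1 F [  9.4 -11.9  -1.4] w 0.17 gf 30.0 q6 -1.49
shares [ 0.011 -0.003  0.001] [-0.001  0.001 -0.001]
```

```bash
python3 -m pendant '[0,0,0.007,0,0,0,0, 0,0,0.014,0,0,0,0, 0,0,0.014,0,0,0,0]' 40 >/dev/null
python3 - <<'E'
from h import *
now()
w=r.capture("wrist");cv2.imwrite('pics/w5.png',w['img'])
S=r.capture("scene")['img'][165:305,230:420];cv2.imwrite('pics/s5.png',cv2.resize(S,None,fx=4,fy=4,interpolation=cv2.INTER_CUBIC))
E
```

```text
t 18.32 st [ 11.7 -33.8  97.7] psi -0.1 F [  8.8 -26.4  -2. ] w 0.168 gf 40.0 q6 -1.49
```

View pics/w5.png

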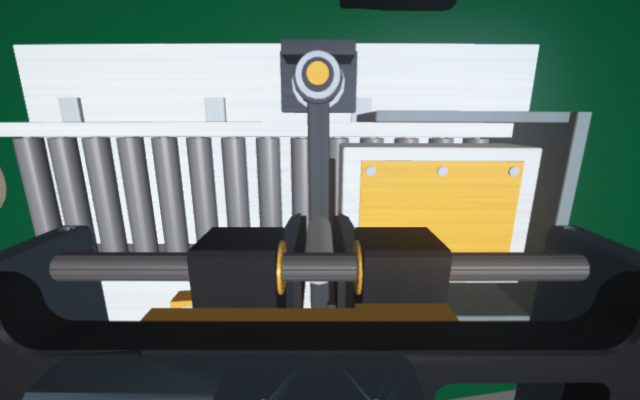

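View pics/s5.png

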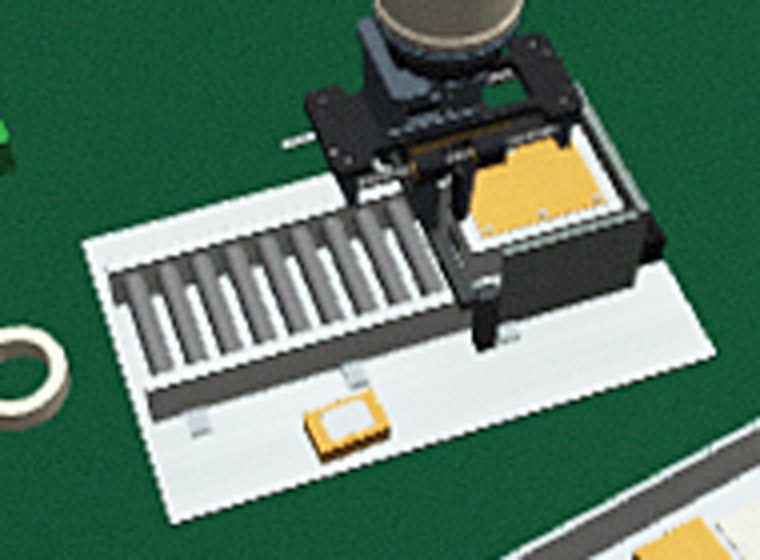

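The wrist view shows the arm straight across behind the module (pivot 318,73). In the scene crop the bar's end meets the stop block (485,310) and the module is at the end wall. One short hold to confirm, then I hand in.

```bash
python3 -m pendant '[0,0,0,0,0,0,0, 0,0,0,0,0,0,0, 0,0,0,0,0,0,0, 0,0,0,0,0,0,0]' 40 >/dev/null
python3 - <<'E'
from h import *
now()
s=r.sense();w=r.capture("wrist")
M=np.eye(4);M[:3,:3]=Ro.from_quat(s['orientation'],scalar_first=True).as_matrix();M[:3,3]=s['tool_pos']
C=np.linalg.inv(M@np.array(w['tool_from_camera']));d=dict(w,R=C[:3,:3],t=C[:3,3])
for uv,z in(((318,73),97),((342,148),85),((540,149),85)):
    print(uv,Z(-YAW).apply(plane(d,uv,z)-[*ST,0]).round(1))
E
```

```text
t 18.93 st [ 11.7 -33.9  97.7] psi -0.1 F [  9.8 -26.4  -0.8] w 0.163 gf 40.0 q6 -1.49
(318, 73) [-81.7 -34.6  97. ]
(342, 148) [-41.5 -20.5  85. ]
(540, 149) [-41.   98.2  85. ]
```

```bash
python3 -c "
from bench import r
print(r.sign_off())"
```

```text
the job is handed in; nothing more can be done
None
```

I pushed the module along the rollers until it pressed firmly against the end wall, then swung the arm to its stop, where the fingers hold the post at about 26 N; the job is handed in at about 19 s, and the last pictures put the module within about 1 mm of home.

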